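# Hold a check valve open with a push rod

## Robot

A 6-joint arm with a two-finger parallel gripper is mounted at the origin on a cart in front of the work surface, level with it; the furniture and walls round the work are solid. World frame = base frame: x ahead of the robot, y to its left, z up, the work surface at z = 0. Lengths are in m, angles in rad, forces in N, time in s.
With the tool pointing down it reaches from about 0.325 to 0.775 m from the base axis. Payload 5.5 kg.
Tool frame: the origin (TCP) lies midway between the tips of the shut fingers; the grasp point (between the pads) lies 19 mm behind it (grip_depth is the distance from the TCP to the grasp point, in m); z points along the fingers, y is the line along which they close (so a half turn about z gives the same grasp; the last joint's range is limited). The gripper opens to 85 mm and grips with 20 to 120 N. Pads are 22 mm wide; open, the fingers measure 114 mm over their backs; the gripper's body (76 mm by 85 mm) begins 54 mm behind the grasp point. The pads swing forward as they close: fully open they stand 13 mm farther back than shut.
Start: joints at [1.165, 0.091, 1.231, -0, 1.82, -0.057], TCP at [0.205, 0.564, 0.231] pointing down, gripper open.
Joint ranges: [-2.87, 2.87], [-0.86, 2.18], [0.17, 2.46], [-1.51, 4.65], [0.06, 2.69], [-2.65, 2.65]. Speed limits (rad/s): [2.57, 2.57, 3.01, 3.14, 3.14, 3.14].

## Interface

Orientations are given as [roll, pitch, yaw] about the fixed x, y, z axes, in that order (R = Rz(yaw) Ry(pitch) Rx(roll)).
In Python, from cell import get_obs, get_image, hand_in, grip_depth gives the robot as it stands. The module is installed in compiled form; this text tells all that it offers.
- The arm moves only by the tool play_rows, never from a script. Its argument "rows" is a list that holds one entry, the list of rows, each a list of 5 numbers: the opening, from -1 (shut) to 1 (fully open), so that 0 is half open, then the shift along the tool's x, y, z scaled (see below), then the turn about the tool's z scaled (see below). In form: [[[claw, x, y, z, yaw], ...]]. A call has 1 to 20 rows; each row shifts and turns the commanded pose from where the row before left it, along the tool's axes as they then stand; what a row does not reach is not made up. The controller multiplies each number of a shift by 0.05 m and each number of a turn by 5 degrees. A row lasts 1/8 s, in which the tool goes at most 62.5 mm and 10.7 degrees, less where a joint would pass 70% of its speed; a pose out of reach is approached as far as the arm can. A call with a number of a shift or a turn outside -1 to 1 is refused whole. A call with a gripper value outside its range is refused whole. The fingers move at their own pace and stop on an object; "newtons" is the grip in N (left out, the last holds). Time passes only in rows, so rows that do not move let the fingers close. It gives the time, the measured TCP pose, the force, the opening and the grip force at its end, in the units of the state.
- get_obs(): the state, without advancing time (a new reading comes with each control period).
- get_image(name): name is "scene" or "top"; returns a dict with "img" (384x512x3 uint8, red, green, blue), "K" (3x3 intrinsics, pixels), "R" (3x3) and "t" (3): a world point X has camera coordinates R X + t. Camera axes: x right, y down, z forward; pixel columns grow to the right and rows downward; lengths in m; the calibration is good to about 2 mm. A picture is of the moment at which its call begins. There is no depth.
- hand_in(): hands the job in; it is judged then, once.
The state is a dict: "time_s": time; "joint_positions": joint angles; "qd": joint speeds; "joint_torque": joint torques, N m; "ee_pos": TCP position; "tool_rot": TCP orientation; "contact_force": force on the tool from outside, world axes, zero at the start; "moment": the same for the moment, N m; "width": opening from 0.0 (shut) to 1.0 (fully open); "grasp_force": force on a finger pad.
Only numpy, scipy, OpenCV 4.12 (cv2) and the standard library are available. Lean on these libraries where they do the work, as an engineer would, in place of code of your own. Each camera call takes 0.05 s, during which the arm holds its last target. There are 200 camera calls.

## Task

The check valve clamped upright on the bench has to be held open for inspection: take the brass push rod (blue handle, not the green-handled steel one) by its handle out of the wooden rack and lower it upright down the middle of the valve's bore without touching the honed wall or any other part of the valve body or its clamp. Feel for the spring-loaded poppet hidden inside, whose depth is not known, and press it about 6 mm down, not on to its stop at 14 mm. The program finishes while the gripper is still holding the rod there, still and centred, with the poppet pressed down; leave everything else where it is.

Things in the scene. Friction and masses are not known exactly. Their poses are not given: they have to be found in the camera images.
- brass_rod_grip (a point): middle of the handle of the loose brass push rod, which stands upright in the rack. The rod (70 g, 161 mm long) has, from its lower end, a plain brass shaft 8 mm in diameter and 80 mm long, a 20 mm collar 4 mm thick, and a round blue plastic handle, 24 mm in diameter from 97 to 160 mm above the tip. This point lies on the axis, 125 mm above the tip; its z axis points up along the rod, away from the tip
- brass_rod_tip (a point): centre of the lower end of the brass push rod's shaft, on the rod's axis, 125 mm below the middle of the handle; z axis up along the rod
- brass_rod: the whole brass push rod; its origin is the tip of the shaft, z up along the rod to the handle
- steel_rod: steel rod of the same shape and size with a green handle, in the same rack: not wanted, leave it. Origin at the tip of its shaft, z up along the rod
- rod_rack: fixed wooden rack, 170 mm along its y and 74 mm along its x. Its top board has its upper face 100 mm above the bench and three 12 mm through holes at 45, 0 and -45 mm along its y; each rod hangs upright with its collar on the board in one of the two outer holes (either one), its tip 20 mm and its handle's top 181 mm above the bench, so that a rod must rise 80 mm to come out and 165 mm to pass over the other rod. Origin: centre of the underside, z up
- valve_stand: fixed clamp stand with the steel check valve upright in it: dark base plate 112 (x) x 96 (y) x 12 mm, aluminium clamp block 68x60 mm up to 48 mm, hexagon 34 mm across flats up to 67 mm, then a 30 mm threaded neck up to the mouth at 95 mm above the bench. Origin: centre of the underside, below the bore's axis; z up
- bore_mouth (a point): centre of the open mouth of the valve's vertical bore, level with the top face of the neck, 95 mm above the bench. The bore is 16 mm in diameter and straight, so an 8 mm rod has 4 mm all round; z axis up along the bore. The poppet fills the bore and its face lies somewhere between 28 and 46 mm below this point, depending on how deep its seat was screwed in
- poppet (a joint): travel of the spring-loaded poppet inside the bore in m: 0 at rest, growing as it is pushed down, stop at 0.014. The spring starts at about 3 N and adds 0.4 N for each mm
- housing_c: loose bystander, leave it: black stand housing with a sloped plate, 142x68x82 mm. Origin: centre of the underside
- pliers: loose bystander, leave it: side cutters with orange grips, 63x156x14 mm, lying flat. Origin: centre of the underside
- sanding_block: loose bystander, leave it: brown sanding block, 58x91x34 mm. Origin: centre of the underside
- tape_roll_a: loose bystander, leave it: roll of brown tape lying flat, 100x106x45 mm. Origin: centre of the underside
- glue_bottle: loose bystander, leave it: white bottle of wood glue with an orange spout, 47 mm across, 146 mm tall. Origin: centre of the underside
- screw_jar: loose bystander, leave it: small white jar with a red cap, 50 mm across, 66 mm tall. Origin: centre of the underside
There are look-alikes about, which are no part of the job. There is more than one size of the brass_rod; the job needs the smaller.

How it is judged:
On the way, in this order (a step that is already met when the one before it is completed fails the run):
1. the brass rod has been drawn up out of the rack (z of brass_rod_tip in the frame of rod_rack above 0.103 m), for 0.1 s.
2. its tip is inside the bore, 10 mm below the mouth or deeper (z of brass_rod_tip in the frame of bore_mouth below -0.01 m and horizontal distance between brass_rod_tip and bore_mouth below 0.005 m), for 0.1 s.
3. the poppet has been found and gives under the rod (value of joint poppet above 0.001 m), for 0.1 s.
At the end, for the whole second after the job is handed in: The gripper still holds the brass rod upright (within 0.06 rad) in the bore, its tip within 3 mm of the bore's axis and touching no wall, at rest, with the poppet pressed down between 3 and 10 mm (value of joint poppet between 0.003 and 0.01 m and z of brass_rod_tip in the frame of bore_mouth below -0.028 m and horizontal distance between brass_rod_tip and bore_mouth below 0.003 m and angle between brass_rod's own z axis and vertical below 0.06 rad and contact force between brass_rod and valve_stand below 0.3 N and contact force between the fingers and brass_rod above 2 N and linear speed of brass_rod below 0.02 m/s); the arm keeps its last pose, push and grip.
It fails at once if the brass rod touches the valve body or its clamp stand (contact force between brass_rod and valve_stand above 0.5 N).
It fails at once if the poppet is driven on to its stop (over 13 mm of its 14 mm) (value of joint poppet above 0.013 m).
It fails at once if the steel rod is taken out or knocked over (distance of steel_rod from where it was at the start of the episode above 0.02 m or angle between steel_rod's own z axis and vertical above 0.3 rad).
It fails at once if a bystander is shoved away (distance of any of housing_c, pliers, sanding_block, tape_roll_a, glue_bottle, screw_jar from where it was at the start of the episode above 0.03 m).
It also fails if it takes over 51 s, if anything falls off the work surface, if the arm or the gripper's body presses on something with over 40 N, if the wrist force passes 120 N, or if a joint passes its speed limit or range.

## Working session

There is one attempt and no reset: what is moved stays moved. The work goes in short steps, Python scripts to look and compute and a tool call to move; the robot and the scene stay as the last step left them, time stands still between calls to the robot, and variables do not carry over. Pictures are saved under pics/ and viewed, at most 10 in all, crops included, and the job is handed in when it is done.

Besides the shell and the picture viewer there is one more tool, called after "Request:" as name(argument=value, ...), one argument or row to a line, values as JSON. play_rows: Moves the arm, as the interface text tells. Shifts and turns lie within -1 to 1; 1 stands for 0.05 m of shift or 5 degrees of turn. Its arguments: {"type":"object","properties":{"rows":{"type":"array","items":{"type":"array","items":{"type":"array","items":{"type":"number","minimum":-1,"maximum":1}}}},"newtons":{"type":"number"}},"required":["rows"]}

```bash
mkdir -p pics
cat > h.py <<'E'
import numpy as np, cv2
from cell import get_obs, get_image, hand_in, grip_depth
def snap(n,f):
    d=get_image(n); cv2.imwrite(f'pics/{f}.png',cv2.cvtColor(d['img'],cv2.COLOR_RGB2BGR)); np.savez(f'pics/{f}.npz',**d); return d
def ray(d,u,v):
    r=d['R'].T@np.linalg.inv(d['K'])@np.array([u,v,1.]); c=-d['R'].T@d['t']; return c,r
def onz(d,u,v,z):
    c,r=ray(d,u,v); return c+r*(z-c[2])/r[2]
def proj(d,X):
    p=d['K']@(d['R']@np.array(X)+d['t']); return p[:2]/p[2]
def tri(a,b):
    A=[];B=[]
    for d,u,v in (a,b):
        c,r=ray(d,u,v); r/=np.linalg.norm(r); P=np.eye(3)-np.outer(r,r); A.append(P);B.append(P@c)
    return np.linalg.lstsq(np.vstack(A),np.hstack(B),rcond=None)[0]
E
python3 - <<'E'
from h import *
for n in('scene','top'):
    d=snap(n,n+'0'); print(n,d['K'].tolist(),-d['R'].T@d['t'],d['R'].tolist())
o=get_obs();print(o['ee_pos'],o['tool_rot'],o['time_s'],o['width'],grip_depth)
E
```

```text
scene [[381.51293175077143, 0.0, 256.7512089581844], [0.0, 381.51293175077143, 191.99056872859774], [0.0, 0.0, 1.0]] [ 0.17116842 -0.68653442  0.82057043] [[0.8658127137977837, -0.5003594063625892, -0.0029680112186776784], [-0.3327551620845812, -0.5713432453579802, -0.7502272309706404], [0.37368749876358065, 0.6505438958658271, -0.6611734211381544]]
top [[406.52533980420435, 0.0, 248.41339244448136], [0.0, 406.52533980420435, 192.77552890458813], [0.0, 0.0, 1.0]] [ 0.25485816 -0.0128971   1.37332949] [[0.019403354390417783, -0.9998030071461177, 0.004178126371938149], [-0.974497680143977, -0.01984632079598754, -0.22351822061046822], [0.2235571095545992, 0.0002654287904184356, -0.9746907962606142]]
[0.20494413 0.56365074 0.2302689 ] [-3.13986719e+00 -1.11986992e-04  2.79278916e+00] 0.1 0.9977322159564872 0.0187
```

View pics/scene0.png

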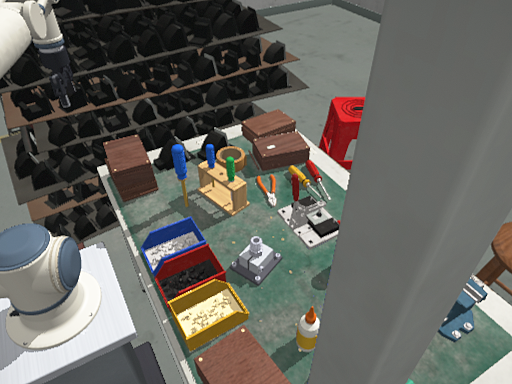

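View pics/top0.png

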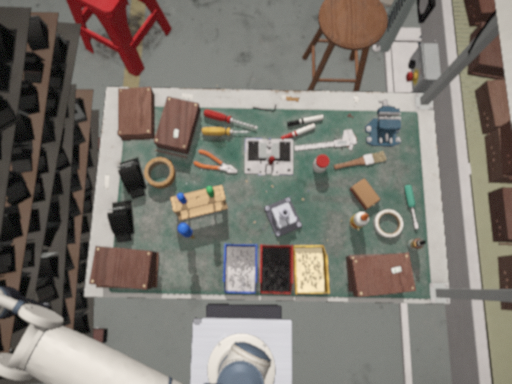

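The scene view shows the rack with a blue handle near (211,155) and a green one near (230,168). The larger blue decoy stands outside the rack at (180,160), and the valve is at (257,258). In the top view the small blue handle is at about (182,199), the green at (210,190), the big decoy at (185,229) and the valve at (283,215). I'll take enlarged crops next.

Run:
```python
import cv2,numpy as np
s=cv2.imread('pics/scene0.png');t=cv2.imread('pics/top0.png')
a=cv2.resize(s[135:290,165:300],None,fx=3.8,fy=3.8,interpolation=cv2.INTER_CUBIC)
b=cv2.resize(t[175:245,160:310],None,fx=5.3,fy=5.3,interpolation=cv2.INTER_CUBIC)
cv2.imwrite('pics/c1.png',a);cv2.imwrite('pics/c2.png',b)
```

```text
(no output)
```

View pics/c1.png

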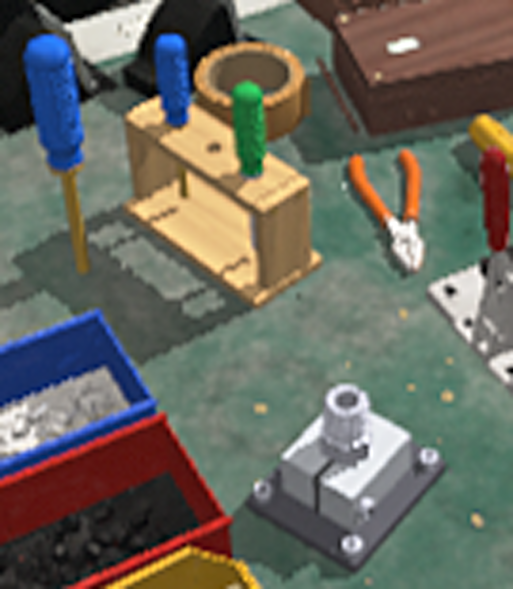

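View pics/c2.png

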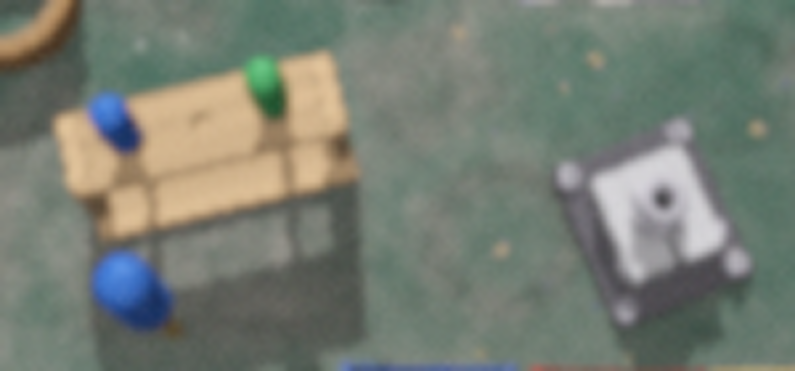

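Run:
```python
from h import *
S=dict(np.load('pics/scene0.npz'));T=dict(np.load('pics/top0.npz'))
for n,d in(('s',S),('t',T)):
    h=cv2.cvtColor(d['img'],cv2.COLOR_RGB2HSV)
    for c,lo,hi in(('blue',(100,150,60),(125,255,255)),('green',(52,150,40),(72,255,255))):
        m=cv2.inRange(h,lo,hi);k,l,st,ce=cv2.connectedComponentsWithStats(m)
        for i in range(1,k):
            x,y=ce[i]
            if st[i,4]>25 and (n=='s' and 165<x<245 and 140<y<190 or n=='t' and 165<x<225 and 180<y<240): print(n,c,st[i],ce[i].round(2),onz(d,x,y,.1485).round(4))
    # gray dumps of valve top
    g=cv2.cvtColor(d['img'],cv2.COLOR_RGB2GRAY)
    x0,y0=(246,232) if n=='s' else (277,204)
    print(g[y0:y0+18,x0:x0+20])
print(proj(S,[.38,-.05,0]),proj(T,[.38,-.05,0]))
```

```text
s blue [171 144  16  36 392] [179.   160.31] [0.4238 0.2121 0.1485]
s blue [205 144  10  24 179] [210.1  154.55] [0.5151 0.1923 0.1485]
s green [226 157   9  24 147] [230.19 167.68] [0.5379 0.1046 0.1485]
[[115 117 114 113 117 126 130 131 140 141 134 125 122 126 127 121 117 112
  115 115]
 [110 111 110 108 115 132 138 135 138 137 135 127 126 127 124 118 113 108
  108 113]
 [111 108 108 107 117 133 138 134 132 130 131 130 127 125 122 117 113 111
  112 120]
 [118 111 110 111 116 120 123 127 124 120 122 124 122 120 120 118 116 113
  116 123]
 [123 114 115 116 114 109 105 147 198 207 208 191 167 129 119 119 119 118
  117 115]
 [122 120 118 117 112 133 187 210 237 223 212 202 214 156 129 117 116 116
  115 112]
 [122 123 122 116 113 181 242 216 176 139 120 128 171 188 215 156 114 115
  115 114]
 [122 123 123 115 134 224 241 168 102  99 104 101  92 186 247 185 115 110
  112 109]
 [129 124 116 108 132 237 244 141  93 104 109 102  80 185 239 212 128 102
  104 106]
 [135 127 115 108 116 205 243 170 100  99 102  93 119 221 236 237 144 101
  104 105]
 [134 129 119 110 125 152 212 223 184 151 146
[... 1658 characters left out ...]
9 157 179 182 188 201 209 206 189 151
  116 111]
 [212 203 184 160 154 160 172 173 171 174 174 176 189 206 209 210 199 170
  137 119]
 [210 198 174 157 146 142 155 162 166 160 154 163 187 204 209 210 205 190
  167 143]
 [209 197 169 147 138 136 138 144 145 139 133 152 180 203 209 209 210 204
  193 167]
 [209 199 169 144 134 132 135 139 137 126 127 145 178 203 209 210 211 210
  201 175]
 [206 199 175 152 141 136 138 138 131 124 132 151 179 204 212 210 212 211
  200 169]
 [199 200 177 158 150 146 145 144 134 124 132 155 182 204 212 211 209 205
  190 157]
 [186 195 175 159 154 152 152 153 147 128 128 154 182 204 208 206 197 184
  164 137]]
[206.88008401 259.26325005] [258.46418616 248.03349552]
```

Run:
```python
from h import *
S=dict(np.load('pics/scene0.npz'));T=dict(np.load('pics/top0.npz'))
for d,x0,x1,y0,y1,th in((S,252,261,237,243,200),(T,282,289,207,215,175)):
    g=cv2.cvtColor(d['img'],cv2.COLOR_RGB2GRAY).astype(float)
    w=np.clip(th-g[y0:y1,x0:x1],0,100);Y,X=np.mgrid[y0:y1,x0:x1]
    u,v=(w*X).sum()/w.sum(),(w*Y).sum()/w.sum(); print(u,v,onz(d,u,v,.095))
print(tri((S,210.1,154.55),(T,181,197.45)),tri((S,256,239.8),(T,284.6,211.9)))
h=cv2.cvtColor(T['img'],cv2.COLOR_RGB2HSV);m=cv2.inRange(h,(45,110,30),(80,255,255))
print(h[188:198,206:214,0]);print(h[188:198,206:214,1])
```

```text
256.02188081936686 239.67411545623835 [ 0.48875798 -0.1290074   0.095     ]
284.70541760722347 212.07110609480813 [ 0.48722655 -0.12962007  0.095     ]
[0.51679526 0.19530753 0.14615318] [ 0.48809673 -0.1293782   0.09510344]
[[59 68 69 68 69 66 46 23]
 [48 66 68 69 68 68 52 25]
 [38 63 68 68 68 68 61 32]
 [29 56 68 68 69 68 62 37]
 [22 41 63 67 68 68 64 39]
 [19 27 50 66 68 68 64 43]
 [18 22 35 57 67 67 67 42]
 [17 19 23 41 64 68 66 38]
 [18 18 19 27 47 57 53 28]
 [17 17 17 19 24 30 26 20]]
[[ 82 122 122 119 125 117  83  80]
 [ 84 121 127 126 131 130  91  81]
 [ 79 109 131 130 132 134 101  80]
 [ 76  92 133 137 140 137 113  82]
 [ 80  83 110 138 144 145 116  89]
 [ 85  81  92 130 145 144 129  88]
 [ 83  83  85  98 142 151 129  99]
 [ 83  85  83  88 115 138 127  80]
 [ 83  84  88  80  87  94  94  81]
 [ 82  84  85  88  77  77  80  85]]
```

Request:
play_rows(
  rows=[
    [[1,0,0,-0.4,0],[1,0,0,-0.4,0],[1,0,0,-0.4,0],[1,0,0,-0.4,0],[1,-0.59,-0.14,0,0],[1,-0.59,-0.14,0,0],[1,-0.59,-0.14,0,0],[1,-0.59,-0.14,0,0],[1,-0.59,-0.14,0,0],[1,-0.59,-0.14,0,0],[1,-0.59,-0.14,0,0],[1,-0.59,-0.14,0,0],[1,-0.59,-0.14,0,0],[1,-0.59,-0.14,0,0],[1,-0.59,-0.14,0,0],[1,-0.59,-0.14,0,0],[1,-0.59,-0.14,0,0],[1,-0.59,-0.14,0,0]],
  ],
)

```text
time_s: 2.35
ee_pos: [0.5604, 0.33, 0.3105]
tool_rot: [-3.141, -0.001, 2.793]
contact_force: [0.7, -0.2, 0.5]
width: 1.0
grasp_force: 0.0
```

```bash
cat >> h.py <<'E'
def go(x,y,z):
    o=get_obs();R=cv2.Rodrigues(np.zeros(3))[0]
    from scipy.spatial.transform import Rotation as Q
    R=Q.from_euler('xyz',o['tool_rot']).as_matrix(); d=np.array([x,y,z])-o['ee_pos']
    print('at',o['ee_pos'].round(4),'rot',np.round(o['tool_rot'],4),'d_tool/0.05',(R.T@d/.05).round(3),'F',np.round(o['contact_force'],2),'w',round(o['width'],3),'g',o['grasp_force'],'t',o['time_s'])
E
python3 - <<'E'
from h import *
S=dict(np.load('pics/scene0.npz'));T=dict(np.load('pics/top0.npz'))
print(tri((S,179,160.31),(T,184.16,229.48)))
go(.516,.1935,.29)
E
```

```text
[0.41385411 0.17540503 0.17592725]
at [0.5604 0.33   0.3105] rot [-3.1408e+00 -8.0000e-04  2.7927e+00] d_tool/0.05 [-0.098 -2.869  0.413] F [ 0.7  -0.18  0.53] w 1.0 g 0.0 t 2.35
```

Request:
play_rows(
  rows=[
    [[1,-0.1,-0.37,0,0],[1,0,-0.36,0,0],[1,0,-0.36,0,0],[1,0,-0.36,0,0],[1,0,-0.36,0,0],[1,0,-0.36,0,0],[1,0,-0.36,0,0],[1,0,-0.34,0,0],[1,0,0,0.4,0],[1,0,0,0,0]],
  ],
)

```text
time_s: 3.6
ee_pos: [0.5148, 0.1933, 0.2897]
tool_rot: [-3.14, -0.002, 2.792]
contact_force: [0.4, 0.1, 0.5]
width: 1.0
grasp_force: 0.0
```

Run:
```python
from h import *
go(.516,.194,.128)
d=snap('scene','s1')
cv2.imwrite('pics/c3.png',cv2.resize(d['img'][60:230,140:300,::-1],None,fx=3.5,fy=3.5,interpolation=cv2.INTER_CUBIC))
```

```text
at [0.5148 0.1933 0.2897] rot [-3.1398e+00 -2.4000e-03  2.7923e+00] d_tool/0.05 [-0.026  0.027  3.234] F [0.4  0.05 0.5 ] w 1.0 g 0.0 t 3.6
```

View pics/c3.png

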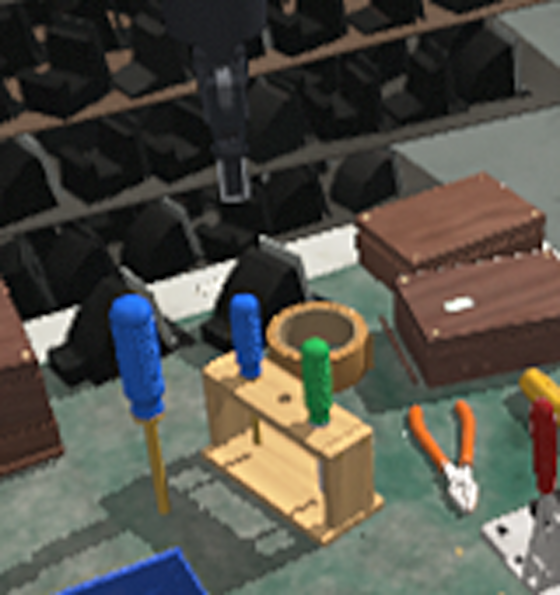

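The open gripper hangs directly above the small blue rod (crop 233,195 over 245,300), clear of the green rod and the decoy. I'll descend and grip.

Request:
play_rows(
  rows=[
    [[1,-0.02,0.02,0.4,0],[1,0,0,0.4,0],[1,0,0,0.4,0],[1,0,0,0.4,0],[1,0,0,0.4,0],[1,0,0,0.4,0],[1,0,0,0.4,0],[1,0,0,0.4,0],[1,0,0,0,0],[-1,0,0,0,0],[-1,0,0,0,0],[-1,0,0,0,0],[-1,0,0,0,0],[-1,0,0,0,0],[-1,0,0,0,0],[-1,0,0,0,0],[-1,0,0,0,0]],
  ],
  newtons=40,
)

```text
time_s: 5.78
ee_pos: [0.5167, 0.1946, 0.1314]
tool_rot: [-3.142, 0.0, 2.793]
contact_force: [-0.8, -1.4, 1.4]
width: 0.274
grasp_force: 39.3
```

Run:
```python
from h import *
go(.516,.194,.128)
```

```text
at [0.5167 0.1946 0.1314] rot [-3.1416e+00  2.0000e-04  2.7927e+00] d_tool/0.05 [ 0.01  -0.016  0.068] F [-0.83 -1.45  1.36] w 0.274 g 39.2890191078186 t 5.775
```

Request:
play_rows(
  rows=[
    [[-1,0,0,-0.2,0],[-1,0,0,-0.3,0],[-1,0,0,-0.35,0],[-1,0,0,-0.35,0],[-1,0,0,-0.35,0],[-1,0,0,-0.35,0],[-1,0,0,-0.35,0],[-1,0,0,-0.35,0],[-1,0,0,-0.35,0],[-1,0,0,-0.35,0],[-1,0,0,-0.35,0],[-1,0,0,0,0]],
  ],
)

```text
time_s: 7.28
ee_pos: [0.517, 0.1948, 0.3159]
tool_rot: [3.14, 0.003, 2.793]
contact_force: [-0.2, -0.3, -0.1]
width: 0.272
grasp_force: 39.2
```

Run:
```python
from h import *
go(.488,-.129,.31)
d=snap('scene','s2')
cv2.imwrite('pics/c4.png',cv2.resize(d['img'][40:230,140:300,::-1],None,fx=3,fy=3,interpolation=cv2.INTER_CUBIC))
```

```text
at [0.517  0.1948 0.3159] rot [3.1396e+00 2.6000e-03 2.7928e+00] d_tool/0.05 [-1.667 -6.285  0.111] F [-0.18 -0.29 -0.07] w 0.272 g 39.2328017950058 t 7.275
```

View pics/c4.png

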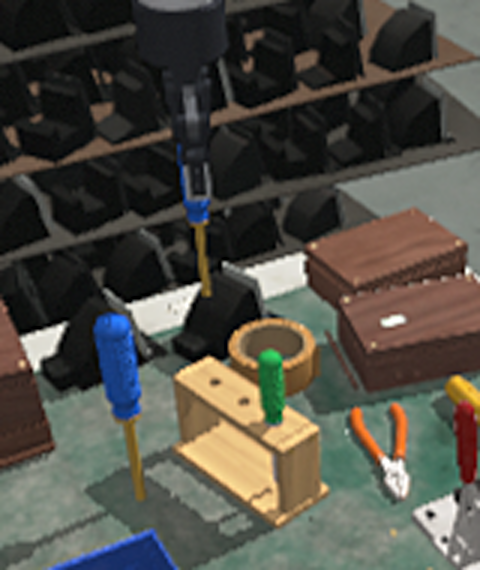

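The rod is clear of the rack, with its tip at crop (207,295), and the green rod hasn't moved. Next I'll carry it over to the valve.

Request:
play_rows(
  rows=[
    [[-1,-0.05,-0.2,0,0],[-1,-0.1,-0.38,0,0],[-1,-0.1,-0.39,0,0],[-1,-0.1,-0.39,0,0],[-1,-0.1,-0.39,0,0],[-1,-0.1,-0.39,0,0],[-1,-0.1,-0.39,0,0],[-1,-0.1,-0.39,0,0],[-1,-0.1,-0.39,0,0],[-1,-0.1,-0.39,0,0],[-1,-0.11,-0.39,0,0],[-1,-0.11,-0.39,0,0],[-1,-0.11,-0.39,0,0],[-1,-0.11,-0.39,0,0],[-1,-0.11,-0.39,0,0],[-1,-0.11,-0.39,0,0],[-1,-0.08,-0.25,0,0],[-1,0,0,0,0],[-1,0,0,0,0],[-1,0,0,0,0]],
  ],
)

```text
time_s: 9.82
ee_pos: [0.4886, -0.1292, 0.3139]
tool_rot: [3.141, 0.0, 2.794]
contact_force: [-0.1, -0.6, -0.2]
width: 0.268
grasp_force: 39.3
```

Run:
```python
from h import *
go(.488,-.129,.236)
d=snap('scene','s3');
a=cv2.resize(d['img'][140:280,200:310,::-1],None,fx=4,fy=4,interpolation=cv2.INTER_CUBIC)
t=snap('top','t3')
b=cv2.resize(t['img'][160:240,245:320,::-1],None,fx=5,fy=5,interpolation=cv2.INTER_CUBIC)
c=np.zeros((560,820,3),np.uint8);c[:,:440]=a;c[:400,445:820]=b
cv2.imwrite('pics/c5.png',cv2.resize(c,(800,546)))
```

```text
at [ 0.4886 -0.1292  0.3139] rot [3.1414e+00 2.0000e-04 2.7937e+00] d_tool/0.05 [ 1.400e-02 -1.000e-03  1.558e+00] F [-0.05 -0.62 -0.18] w 0.268 g 39.2610365152359 t 9.825
```

View pics/c5.png

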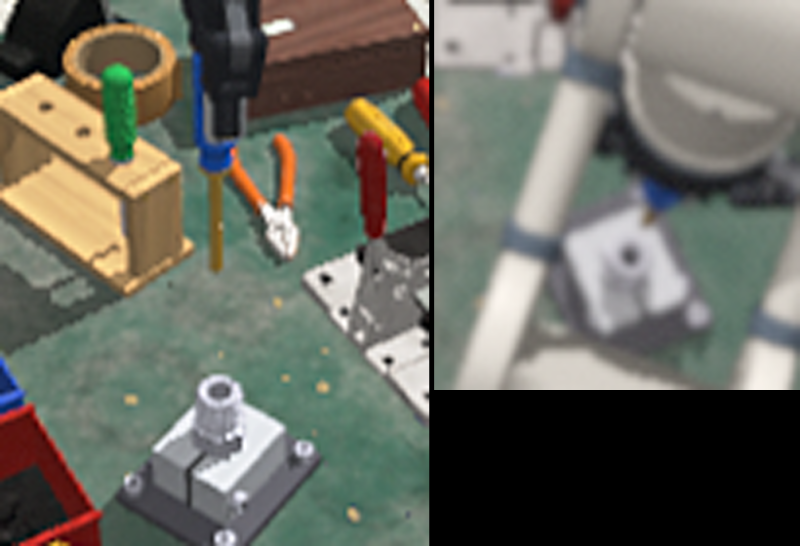

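Both views show the brass tip: scene crop (216,268) above the mouth at (220,390), and top crop (648,218) beside the bore at (631,255). I'll lower it to about 20 mm above the mouth and measure the shaft against the bore.

Request:
play_rows(
  rows=[
    [[-1,0,0,0.2,0],[-1,0,0,0.26,0],[-1,0,0,0.26,0],[-1,0,0,0.26,0],[-1,0,0,0.26,0],[-1,0,0,0.26,0],[-1,0,0,0.2,0],[-1,0,0,0.06,0],[-1,0,0,0,0],[-1,0,0,0,0],[-1,0,0,0,0]],
  ],
)

```text
time_s: 11.3
ee_pos: [0.4888, -0.1298, 0.2263]
tool_rot: [-3.142, 0.001, 2.793]
contact_force: [0.6, -0.3, -1.1]
width: 0.274
grasp_force: 39.3
```

Run:
```python
from h import *
go(.488,-.129,.226)
d=snap('scene','s4');t=snap('top','t4')
a=cv2.resize(d['img'][190:260,225:290,::-1],None,fx=6,fy=6,interpolation=cv2.INTER_CUBIC)
b=cv2.resize(t['img'][185:235,260:310,::-1],None,fx=8,fy=8,interpolation=cv2.INTER_CUBIC)
c=np.zeros((420,800,3),np.uint8);c[:,:390]=a;c[:400,400:]=b
cv2.imwrite('pics/c6.png',c)
# shaft axis in scene: yellow excess per row
for n,q,(x0,x1,y0,y1) in(('s',d,(246,266,205,244)),('t',t,(278,296,200,214))):
    I=q['img'].astype(float); w=np.clip((I[...,0]-I[...,2])-35,0,60)
    for y in range(y0,y1):
        r=w[y,x0:x1]
        if r.sum()>30: print(n,y,round((r*np.arange(x0,x1)).sum()/r.sum(),2),r.astype(int).tolist())
for z in(.1,.11,.12,.13,.15):print(z,proj(d,[.488,-.129,z]),proj(t,[.488,-.129,z]))
```

```text
at [ 0.4888 -0.1298  0.2263] rot [-3.1416e+00  9.0000e-04  2.7928e+00] d_tool/0.05 [0.02  0.011 0.006] F [ 0.57 -0.35 -1.07] w 0.274 g 39.26063418388367 t 11.3
s 205 246.67 [41, 30, 13, 0, 0, 0, 0, 0, 0, 0, 0, 0, 0, 0, 0, 0, 0, 0, 0, 0]
s 214 255.34 [0, 0, 0, 0, 0, 0, 0, 0, 27, 52, 56, 10, 0, 0, 0, 0, 0, 0, 0, 0]
s 215 255.3 [0, 0, 0, 0, 0, 0, 0, 0, 15, 43, 47, 0, 0, 0, 0, 0, 0, 0, 0, 0]
s 216 255.36 [0, 0, 0, 0, 0, 0, 0, 0, 10, 43, 45, 0, 0, 0, 0, 0, 0, 0, 0, 0]
s 217 255.45 [0, 0, 0, 0, 0, 0, 0, 0, 4, 43, 46, 0, 0, 0, 0, 0, 0, 0, 0, 0]
s 218 255.42 [0, 0, 0, 0, 0, 0, 0, 0, 5, 45, 45, 0, 0, 0, 0, 0, 0, 0, 0, 0]
s 219 255.43 [0, 0, 0, 0, 0, 0, 0, 0, 5, 45, 47, 0, 0, 0, 0, 0, 0, 0, 0, 0]
s 220 255.38 [0, 0, 0, 0, 0, 0, 0, 0, 8, 44, 45, 0, 0, 0, 0, 0, 0, 0, 0, 0]
s 221 255.38 [0, 0, 0, 0, 0, 0, 0, 0, 8, 44, 45, 0, 0, 0, 0, 0, 0, 0, 0, 0]
s 222 255.4 [0, 0, 0, 0, 0, 0, 0, 0, 7, 44, 45, 0, 0, 0, 0, 0, 0, 0, 0, 0]
s 223 255.45 [0, 0, 0, 0, 0, 0, 0, 0, 6, 43, 48, 1, 0, 0, 0, 0, 0, 0, 0, 0]
s 224 255.47 [0, 0, 0, 0, 0, 0, 0, 0, 5, 45, 48, 2, 0, 0, 0, 0, 0, 0, 0, 0]
s 225 255.44 [0, 0, 0, 0,
[... 338 characters left out ...]
, 0, 0, 0, 0, 0]
s 230 255.39 [0, 0, 0, 0, 0, 0, 0, 0, 7, 49, 47, 0, 0, 0, 0, 0, 0, 0, 0, 0]
s 231 255.42 [0, 0, 0, 0, 0, 0, 0, 0, 6, 50, 51, 0, 0, 0, 0, 0, 0, 0, 0, 0]
s 232 255.43 [0, 0, 0, 0, 0, 0, 0, 0, 5, 49, 50, 0, 0, 0, 0, 0, 0, 0, 0, 0]
s 233 255.43 [0, 0, 0, 0, 0, 0, 0, 0, 8, 51, 55, 1, 0, 0, 0, 0, 0, 0, 0, 0]
s 234 255.42 [0, 0, 0, 0, 0, 0, 0, 0, 0, 49, 35, 0, 0, 0, 0, 0, 0, 0, 0, 0]
0.1 [255.75028105 238.45682057] [284.65372649 211.54910749]
0.11 [255.73141357 235.76992094] [284.94218158 210.98369668]
0.12 [255.71228188 233.04539522] [285.23505145 210.40963232]
0.13 [255.69288039 230.2824475 ] [285.53243822 209.82671422]
0.15 [255.65324486 224.63798849] [286.14118702 208.63348463]
```

View pics/c6.png

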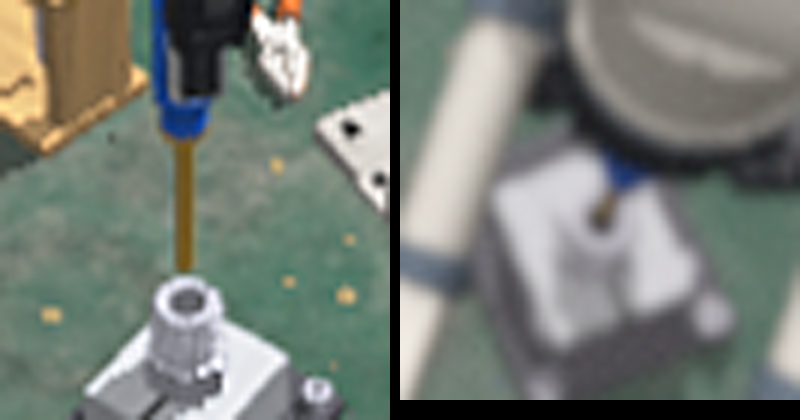

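The tip sits just above the mouth. In the scene view the shaft column is about 255.4 and the bore centre about 256. In the top view the tip at crop (600,220) runs into the dark bore. I'll refine this from raw pixel rows.

Run:
```python
from h import *
d=dict(np.load('pics/s4.npz'));t=dict(np.load('pics/t4.npz'));d0=dict(np.load('pics/scene0.npz'))
for y in(218,224,230,233,234,235):print(y,d['img'][y,251:261].tolist())
for nm,q in(('s4',d),('s0',d0)):
    g=cv2.cvtColor(q['img'],cv2.COLOR_RGB2GRAY).astype(float)
    for y in(238,239,240,241):print(nm,y,g[y,248:264].astype(int).tolist())
I=t['img'].astype(int)
print((I[...,0]-I[...,2])[203:216,278:294]);print(cv2.cvtColor(t['img'],cv2.COLOR_RGB2GRAY)[203:216,278:294])
```

```text
218 [[114, 126, 115], [112, 125, 115], [113, 131, 125], [106, 94, 66], [111, 85, 31], [112, 86, 32], [127, 128, 96], [123, 138, 123], [124, 139, 127], [121, 133, 120]]
224 [[111, 126, 113], [117, 128, 117], [127, 139, 133], [109, 96, 69], [111, 87, 31], [113, 86, 30], [140, 135, 103], [140, 147, 133], [136, 143, 133], [134, 139, 127]]
230 [[106, 129, 116], [107, 130, 116], [112, 137, 127], [108, 96, 66], [115, 89, 31], [114, 88, 32], [126, 130, 95], [105, 130, 113], [102, 128, 115], [108, 131, 117]]
233 [[124, 137, 124], [128, 144, 132], [124, 148, 135], [109, 97, 66], [114, 87, 28], [120, 90, 30], [134, 134, 98], [117, 136, 120], [108, 134, 119], [107, 133, 117]]
234 [[124, 136, 123], [130, 144, 130], [122, 144, 132], [110, 106, 79], [112, 84, 28], [120, 99, 50], [127, 135, 109], [115, 136, 121], [108, 131, 118], [102, 130, 115]]
235 [[109, 123, 112], [114, 129, 115], [116, 135, 121], [109, 124, 103], [104, 109, 82], [107, 118, 91], [109, 131, 114], [103, 131, 114], [103, 129, 114], [102, 130, 113]]
s4 238 [119, 115, 111, 178, 240, 215, 175, 137, 119, 127, 170, 187, 212, 155, 113, 1
[... 1650 characters left out ...]
  44  43  33  35  31  30  35]
 [190 199 206 211 211 208 189 141  80  59  50  47  45  44  41  41]
 [206 210 213 214 214 210 196 154  97  64  60  72  88  91  76  68]
 [212 214 214 213 212 207 190 153 105  82  93 117 142 139 112  97]
 [212 212 214 212 208 196 175 137 103 111 140 162 178 170 134 111]
 [210 210 212 209 199 176 144 114 106 143 175 189 199 190 154 117]
 [206 202 206 203 187 151 108  93 112 157 187 198 206 201 173 134]
 [203 192 193 195 181 137  87  80 116 161 189 195 206 208 192 152]
 [204 187 180 185 181 149 106  93 130 170 188 193 205 211 201 174]
 [204 186 168 169 178 168 149 142 159 179 186 190 204 211 209 191]
 [204 184 164 156 164 172 174 172 176 176 176 191 205 212 212 199]]
```

Request:
play_rows(
  rows=[
    [[-1,-0.025,0.003,0,0],[-1,0,0,0.1,0],[-1,0,0,0,0],[-1,0,0,0,0]],
  ],
)

```text
time_s: 11.9
ee_pos: [0.4897, -0.13, 0.2206]
tool_rot: [-3.142, -0.0, 2.793]
contact_force: [-0.1, 0.9, -0.2]
width: 0.269
grasp_force: 39.3
```

```bash
cat >> h.py <<'E'
def shaft(d,ys):
    b=d['img'].astype(float)[...,2]; c=[]
    for y in ys:
        r=b[y,248:264]; bg=np.r_[r[:4],r[-4:]].mean(); w=np.clip(bg-r-8,0,None); w[:4]=0;w[-4:]=0; c.append((w*np.arange(248,264)).sum()/w.sum())
    print('shaft col',np.round(c,2),np.mean(c))
E
python3 - <<'E'
from h import *
go(.490,-.1301,.2213)
shaft(dict(np.load('pics/s4.npz')),range(218,234))
d=snap('scene','s5');t=snap('top','t5');shaft(d,range(221,235))
I=t['img'].astype(int);print((I[...,0]-I[...,2])[207:216,280:291])
for y in(234,235,236,237):print(y,d['img'][y,251:261,2].tolist())
E
```

```text
at [ 0.4897 -0.13    0.2206] rot [-3.1416e+00 -4.0000e-04  2.7928e+00] d_tool/0.05 [-0.006  0.    -0.014] F [-0.09  0.86 -0.18] w 0.269 g 39.2617928981781 t 11.9
shaft col [255.28 255.3  255.4  255.35 255.31 255.29 255.27 255.32 255.32 255.34
 255.25 255.26 255.28 255.27 255.27 255.23] 255.29700545869582
shaft col [255.54 255.52 255.52 255.52 255.52 255.54 255.58 255.5  255.48 255.59
 255.78 255.79 255.75 255.73] 255.59642137671608
[[ -2  -1  -3  -3  -2 -11 -45 -72 -64 -48 -33]
 [ -2  -3  -4  -2  -1   2 -18 -39 -31 -20 -15]
 [ -3  -2  -3  -4   0  12   7  -9 -10  -7  -5]
 [ -3  -4  -4  -3   3  22  16   1  -3  -4  -3]
 [ -4  -4  -5  -2  11  28  12  -1  -4  -4  -2]
 [ -4  -5  -5  -4   9  16   3  -5  -5  -4  -2]
 [ -3  -4  -4  -4  -1   1  -3  -6  -4  -4  -1]
 [ -3  -4  -4  -4  -4  -5  -5  -5  -4  -4  -3]
 [ -4  -4  -5  -4  -4  -5  -5  -5  -4  -4  -4]]
234 [123, 129, 132, 96, 45, 26, 78, 118, 120, 115]
235 [112, 115, 123, 83, 31, 15, 80, 112, 115, 113]
236 [102, 95, 147, 201, 171, 116, 174, 171, 125, 111]
237 [130, 194, 220, 251, 215, 160, 202, 227, 161, 125]
```

Request:
play_rows(
  rows=[
    [[-1,-0.01,0,0,0],[-1,0,0,0.1,0],[-1,0,0,0.1,0],[-1,0,0,0.1,0],[-1,0,0,0.1,0],[-1,0,0,0,0],[-1,0,0,0,0]],
  ],
)

```text
time_s: 12.88
ee_pos: [0.4903, -0.1303, 0.2009]
tool_rot: [-3.142, 0.0, 2.793]
contact_force: [0.4, 0.4, -0.6]
width: 0.268
grasp_force: 39.3
```

Run:
```python
from h import *
go(.490,-.1301,.19)
d=snap('scene','s6');shaft(d,range(225,234))
for y in range(234,244):print(y,d['img'][y,248:265,2].tolist())
print([np.round(get_obs()['contact_force'],2).tolist() for _ in range(3)])
```

```text
at [ 0.4903 -0.1303  0.2009] rot [-3.1416e+00  2.0000e-04  2.7928e+00] d_tool/0.05 [0.007 0.001 0.218] F [ 0.42  0.35 -0.64] w 0.268 g 39.261049032211304 t 12.875
shaft col [255.81 255.83 255.86 255.88 255.97 256.02 256.06 256.05 256.03] 255.94526883116572
234 [99, 98, 109, 124, 129, 130, 114, 56, 30, 53, 115, 120, 114, 110, 105, 104, 106]
235 [103, 103, 108, 111, 114, 123, 108, 52, 28, 52, 113, 117, 114, 111, 108, 105, 112]
236 [106, 108, 105, 102, 96, 151, 175, 88, 24, 71, 157, 128, 112, 112, 113, 111, 110]
237 [110, 108, 101, 130, 196, 226, 221, 106, 21, 67, 217, 166, 127, 110, 109, 109, 108]
238 [114, 107, 104, 189, 252, 235, 174, 77, 25, 47, 183, 205, 227, 158, 108, 108, 109]
239 [116, 106, 136, 243, 247, 180, 105, 46, 30, 46, 94, 199, 255, 192, 110, 102, 106]
240 [110, 102, 143, 214, 188, 126, 92, 46, 23, 45, 79, 198, 247, 223, 126, 95, 99]
241 [107, 101, 127, 144, 135, 106, 95, 58, 44, 56, 124, 235, 243, 245, 147, 92, 98]
242 [110, 102, 135, 144, 148, 205, 194, 155, 145, 191, 228, 239, 227, 225, 132, 92, 99]
243 [104, 115, 141, 140, 136, 218, 224, 223, 204, 233, 225, 205, 212, 228, 188, 133, 97]
[[-0.4, -0.33, 0.32], [-0.4, -0.33, 0.32], [-0.4, -0.33, 0.32]]
```

Request:
play_rows(
  rows=[
    [[-1,0.005,-0.008,0,0],[-1,0,0,0.09,0],[-1,0,0,0.09,0],[-1,0,0,0.08,0],[-1,0,0,0.06,0],[-1,0,0,0,0],[-1,0,0,0,0]],
  ],
)

```text
time_s: 13.8
ee_pos: [0.49, -0.1305, 0.1849]
tool_rot: [-3.142, 0.0, 2.793]
contact_force: [0.2, 0.9, -0.7]
width: 0.273
grasp_force: 39.3
```

Request:
play_rows(
  rows=[
    [[-1,0,0,0.03,0],[-1,0,0,0,0],[-1,0,0,0,0]],
  ],
)

```text
time_s: 14.18
ee_pos: [0.4899, -0.1306, 0.1833]
tool_rot: [-3.142, 0.0, 2.793]
contact_force: [1.1, -0.1, -1.0]
width: 0.272
grasp_force: 39.3
```

Request:
play_rows(
  rows=[
    [[-1,0,0,0.03,0],[-1,0,0,0,0],[-1,0,0,0,0]],
  ],
)

```text
time_s: 14.55
ee_pos: [0.4899, -0.1305, 0.1817]
tool_rot: [-3.142, -0.0, 2.793]
contact_force: [-0.1, -0.2, -0.3]
width: 0.27
grasp_force: 39.3
```

Request:
play_rows(
  rows=[
    [[-1,0,0,0.03,0],[-1,0,0,0,0],[-1,0,0,0,0]],
  ],
)

```text
time_s: 14.92
ee_pos: [0.4899, -0.1305, 0.1802]
tool_rot: [3.142, -0.0, 2.793]
contact_force: [0.0, 0.4, -1.2]
width: 0.27
grasp_force: 39.3
```

Request:
play_rows(
  rows=[
    [[-1,0,0,0.03,0],[-1,0,0,0,0],[-1,0,0,0,0]],
  ],
)

```text
time_s: 15.3
ee_pos: [0.4899, -0.1305, 0.1787]
tool_rot: [3.142, -0.0, 2.793]
contact_force: [0.2, -0.6, -1.3]
width: 0.271
grasp_force: 39.3
```

Request:
play_rows(
  rows=[
    [[-1,0,0,0.03,0],[-1,0,0,0,0],[-1,0,0,0,0]],
  ],
)

```text
time_s: 15.68
ee_pos: [0.4899, -0.1305, 0.1773]
tool_rot: [3.142, 0.0, 2.793]
contact_force: [0.7, 0.7, 0.1]
width: 0.272
grasp_force: 39.3
```

Request:
play_rows(
  rows=[
    [[-1,0,0,0.03,0],[-1,0,0,0,0],[-1,0,0,0,0]],
  ],
)

```text
time_s: 16.05
ee_pos: [0.4899, -0.1305, 0.1758]
tool_rot: [-3.142, -0.0, 2.793]
contact_force: [-0.4, 0.3, -0.4]
width: 0.269
grasp_force: 39.3
```

Request:
play_rows(
  rows=[
    [[-1,0,0,0.03,0],[-1,0,0,0,0],[-1,0,0,0,0]],
  ],
)

```text
time_s: 16.42
ee_pos: [0.4899, -0.1305, 0.1742]
tool_rot: [-3.142, -0.0, 2.793]
contact_force: [0.7, -0.8, -1.1]
width: 0.269
grasp_force: 39.3
```

Request:
play_rows(
  rows=[
    [[-1,0,0,0.03,0],[-1,0,0,0,0],[-1,0,0,0,0]],
  ],
)

```text
time_s: 16.8
ee_pos: [0.4899, -0.1305, 0.1728]
tool_rot: [3.142, -0.0, 2.793]
contact_force: [0.5, -0.8, -1.5]
width: 0.271
grasp_force: 39.3
```

Request:
play_rows(
  rows=[
    [[-1,0,0,0.03,0],[-1,0,0,0,0],[-1,0,0,0,0]],
  ],
)

```text
time_s: 17.18
ee_pos: [0.49, -0.1306, 0.1716]
tool_rot: [-3.142, 0.001, 2.793]
contact_force: [-0.1, 0.0, 1.5]
width: 0.271
grasp_force: 39.4
```

Request:
play_rows(
  rows=[
    [[-1,0,0,0,0],[-1,0,0,0,0]],
  ],
)

```text
time_s: 17.42
ee_pos: [0.49, -0.1306, 0.1715]
tool_rot: [-3.142, 0.0, 2.793]
contact_force: [0.4, 0.2, 2.5]
width: 0.27
grasp_force: 39.4
```

Request:
play_rows(
  rows=[
    [[-1,0,0,0.03,0],[-1,0,0,0,0],[-1,0,0,0,0]],
  ],
)

```text
time_s: 17.8
ee_pos: [0.49, -0.1305, 0.1699]
tool_rot: [3.142, 0.0, 2.793]
contact_force: [1.6, -0.4, 3.1]
width: 0.266
grasp_force: 39.5
```

Request:
play_rows(
  rows=[
    [[-1,0,0,0,0],[-1,0,0,0,0]],
  ],
)

```text
time_s: 18.05
ee_pos: [0.4899, -0.1305, 0.1698]
tool_rot: [-3.142, 0.0, 2.793]
contact_force: [0.7, 0.5, 3.4]
width: 0.268
grasp_force: 39.5
```

Request:
play_rows(
  rows=[
    [[-1,0,0,0.025,0],[-1,0,0,0.025,0],[-1,0,0,0.026,0],[-1,0,0,0,0],[-1,0,0,0,0],[-1,0,0,0,0]],
  ],
)

```text
time_s: 18.8
ee_pos: [0.4899, -0.1305, 0.1661]
tool_rot: [-3.142, 0.0, 2.793]
contact_force: [0.3, 0.3, 3.7]
width: 0.267
grasp_force: 39.6
```

Request:
play_rows(
  rows=[
    [[-1,0,0,0,0],[-1,0,0,0,0]],
  ],
)

```text
time_s: 19.05
ee_pos: [0.4899, -0.1305, 0.166]
tool_rot: [-3.142, 0.0, 2.793]
contact_force: [-0.6, -0.5, 4.3]
width: 0.27
grasp_force: 39.6
```

Run:
```python
from h import *
go(.49,-.1305,.166)
F=[]
for i in range(8):
    d=get_image('scene');F.append(get_obs()['contact_force'])
print(np.mean(F,0),np.std(F,0));shaft(d,range(227,235))
for y in range(236,244):print(y,d['img'][y,248:265,2].tolist())
I=d['img'][185:260,215:300,::-1];t=get_image('top')['img'][190:240,260:310,::-1]
cv2.imwrite('pics/c7.png',np.hstack([cv2.resize(I,(450,400),interpolation=3),cv2.resize(t,(350,400),interpolation=2)]))
```

```text
at [ 0.4899 -0.1305  0.166 ] rot [-3.1415e+00  1.0000e-04  2.7928e+00] d_tool/0.05 [-0.001  0.001  0.001] F [-0.56 -0.48  4.28] w 0.27 g 39.56551015377045 t 19.05
[ 0.33227664 -0.01785835  4.60159982] [0.50454105 0.47900367 0.32870481]
shaft col [256.15    nan 252.09 254.05 256.03 255.98 256.01 256.02] nan
236 [107, 107, 105, 102, 97, 151, 175, 87, 23, 68, 157, 128, 110, 112, 112, 112, 109]
237 [111, 108, 102, 129, 194, 226, 220, 105, 19, 68, 218, 166, 126, 111, 108, 108, 109]
238 [113, 107, 105, 189, 252, 236, 174, 76, 23, 47, 183, 205, 226, 157, 107, 107, 109]
239 [116, 106, 136, 243, 247, 180, 105, 47, 28, 48, 95, 200, 255, 192, 110, 104, 106]
240 [109, 102, 142, 213, 188, 126, 94, 48, 28, 46, 80, 197, 246, 222, 127, 95, 98]
241 [107, 102, 128, 145, 135, 108, 88, 39, 15, 27, 122, 236, 243, 245, 146, 94, 98]
242 [111, 102, 135, 143, 147, 205, 193, 125, 99, 179, 228, 239, 227, 225, 132, 91, 98]
243 [103, 115, 142, 140, 135, 218, 227, 210, 185, 230, 226, 205, 211, 226, 188, 133, 98]h.py:24: RuntimeWarning: invalid value encountered in scalar divide
  r=b[y,248:264]; bg=np.r_[r[:4],r[-4:]].mean(); w=np.clip(bg-r-8,0,None); w[:4]=0;w[-4:]=0; c.append((w*np.arange(248,264)).sum()/w.sum())
```

View pics/c7.png

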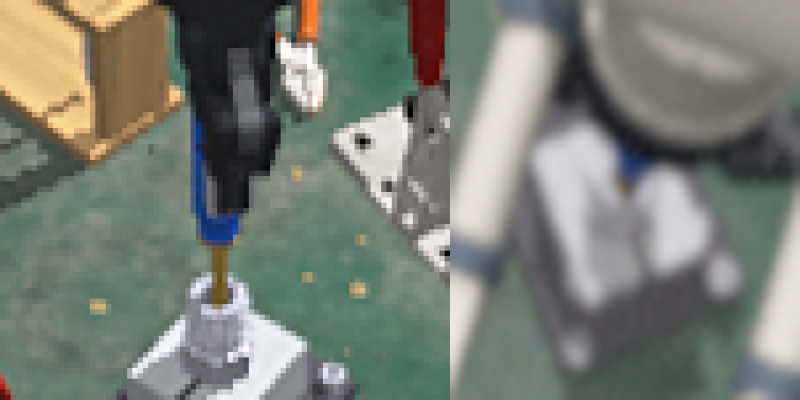

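The rod stands centred in the mouth in both views (shaft at column 256.0, bore centre about 255.9). The sideways force is about zero and the downward force about 5.3 N after the offset, which matches roughly 6 mm of travel. I'm handing in.

```bash
python3 -c "
from cell import *
print(hand_in())"
```

```text
the job is handed in; nothing more can be done
None
```

I handed the job in with the brass rod held upright and centred in the bore and the poppet pressed about 6 mm (estimated from the force and the depth travelled since contact); hand-in returned no verdict, so I can't confirm it passed.

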